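# Find the free cover of the tool till

## Robot

A 7-joint arm with a two-finger parallel gripper is mounted at the origin on the work surface. World frame = base frame: x ahead of the robot, y to its left, z up, the work surface at z = 0. Lengths are in m, angles in rad, forces in N, time in s.
With the tool pointing down it reaches from about 0.35 to 0.775 m from the base axis. Payload 3.1 kg.
Tool frame: the origin (TCP) lies at the very end of the fingers, on their centre line; the grasp point (between the pads) lies 19 mm behind it (ctrl.grasp_offset is the distance from the TCP to the grasp point, in m); z points along the fingers, x is the direction in which the jaws open and shut, and the axes are right-handed (so a half turn about z gives the same grasp; the last joint's range is limited). The gripper opens to 85 mm and grips with 20 to 120 N. Pads are 22 mm wide; open, the fingers measure 114 mm over their backs; the gripper's body (76 mm by 85 mm) begins 54 mm behind the grasp point. The pads swing forward as they close: fully open they stand 13 mm farther back than shut.
Start: joints at [-1.241, 0.311, 0.014, 1.512, -0.004, 1.319, -0.027], TCP at [0.2, 0.512, 0.231] pointing down, gripper open.
Joint ranges: [-2.7, 2.7], [-0.3, 1.91], [-1.27, 1.3], [0.12, 2.57], [-1.44, 4.58], [0.2, 2.03], [-3.05, 3.05]. Speed limits (rad/s): [2.79, 2.79, 3.14, 3.14, 3.14, 3.14, 3.14].

## Interface

Orientations are given as a unit quaternion [x, y, z, w].
In Python, from workcell import ctrl gives the robot as it stands.
- The arm moves only by the tool apply_moves, never from a script. Its argument "steps" is a list that holds one entry, the list of rows, each a list of 5 numbers: the shift along the tool's x, y, z in cm, then the turn about the tool's z in degrees, then the closure in counts, from 0 (fully open) to 255 (shut). A call has exactly 5 rows; each row is the pose to reach, as a shift and turn from the pose commanded when the call began, along the tool's axes at that moment; what a row does not reach only later rows make up. A row lasts 1/10 s, in which the tool goes at most 50 mm and 8.59 degrees, less where a joint would pass 70% of its speed; a pose out of reach is approached as far as the arm can. A call with a gripper value outside its range is refused whole. The fingers move at their own pace and stop on an object; the grip force is fixed at half the most. Time passes only in rows, so rows that repeat a pose let the fingers close, or fill a call up. It gives the time, the measured TCP pose, the force and the opening at its end, in the units of the state.
- ctrl.sense(): the state, without advancing time (a new reading comes with each control period).
- ctrl.camera(name): name is "side" or "top" or "wrist"; returns the picture (384x512x3 uint8, blue, green, red); there is no depth.
- ctrl.camera_model(name): a dict with "fx", "fy", "cx", "cy" (pixels), "k1" (the pictures are not rectified: a ray, as slopes to the right and down, at radius r is drawn at 1 + k1 r^2 times it, then the intrinsics apply), "rvec" (rotation vector, rad) and "tvec" (3), from world to camera coordinates, as OpenCV has them; the wrist camera has in their place "T_tool_cam" (4x4, takes a point from camera to tool coordinates, whose origin is the TCP and whose axes are the tool frame's). Camera axes: x right, y down, z forward; pixel columns grow to the right and rows downward; lengths in m; the calibration is good to about 2 mm. A picture is of the moment at which its call begins: read the wrist's pose just before it. camera_model takes no time and is no camera call.
- ctrl.job_done(): hands the job in, once; it reports no verdict.
Trained networks look in the newest picture that a camera, given by its name, has taken for a name from the list of things; names that differ only in an ending like _2 or _b are one class to them, and where a whole thing is asked for, a point or a joint stands for the part that bears it (a point fixed in the world has none). Each returns a list of dicts, best first, with "score" (0 to 1); they miss things now and then, are a little off and sometimes report something else, mostly with a low value. They report only what shows in the picture. A call takes as long as a camera call.
- ctrl.recognise(camera, label): "uv" ([column, row] in pixels, amid what is visible of it).
The state is a dict: "time_s": time; "joint_positions": joint angles; "joint_vel": joint speeds; "tau": joint torques, N m; "tool_pos": TCP position; "eef_rot": TCP orientation; "wrist_force": force on the tool from outside, world axes, zero at the start; "ft_torque": the same for the moment, N m; "grip_width": finger opening in m.
Only numpy, scipy, OpenCV 4.12 (cv2) and the standard library are available. Lean on these libraries where they do the work, as an engineer would, in place of code of your own. Each camera call takes 0.05 s, during which the arm holds its last target. There are 200 camera calls.

## Task

Four identical covers close the compartments of the tool till; three compartments are packed full, so their covers cannot move. Press gently with a fingertip on the marked near end of one cover after another to find the one that rocks, then push that end down until the cover stands fully open, and leave it open with the hand clear. Do not force the covers that will not move, and leave everything else on the till and bench where it is.

Things in the scene. Friction and masses are not known exactly. Their poses are not given: they have to be found in the camera images.
- till: Wooden tool till fixed to the bench, 362 mm wide (y), 246 mm deep (x), top at 105 mm. Origin on the bench under the middle of the row of covers; x away from the robot, y left along the row, z up. Four compartments with 10 mm partitions, mouths 130 x 78 mm, 93 mm deep; front wall 12 mm thick; behind, from x = +64 to +170 mm, a solid ledge at the top level with small things on it.
- cover0 (a joint): Leftmost (+y) of four alike plywood covers, 120 (x) x 74 (y) x 10 mm, at till y = +132 mm. Pivots about its middle on a level pin along till y, at till x = 0, 101 mm above the bench. Angle in rad: 0 shut (level, top at 106 mm); grows as the end nearest the robot goes down and the far end rises, to a firm stop at 1.05 (fully open). Cannot tilt the other way.
- cover0_press (a point): Centre of the dark inlay disc (20 mm, flush) on top of that cover, 45 mm from the pivot towards the robot, 15 mm from the near edge: the place to press. Moves with the cover. A cover with a packed compartment gives about 2 mm here, then is solid. The free one tips under 2 to 4 N, is balanced and stays at the angle it is left at.
- cover1 (a joint): Second from the left of four alike plywood covers, 120 (x) x 74 (y) x 10 mm, at till y = +44 mm. Pivots about its middle on a level pin along till y, at till x = 0, 101 mm above the bench. Angle in rad: 0 shut (level, top at 106 mm); grows as the end nearest the robot goes down and the far end rises, to a firm stop at 1.05 (fully open). Cannot tilt the other way.
- cover1_press (a point): Centre of the dark inlay disc (20 mm, flush) on top of that cover, 45 mm from the pivot towards the robot, 15 mm from the near edge: the place to press. Moves with the cover. A cover with a packed compartment gives about 2 mm here, then is solid. The free one tips under 2 to 4 N, is balanced and stays at the angle it is left at.
- cover2 (a joint): Third from the left of four alike plywood covers, 120 (x) x 74 (y) x 10 mm, at till y = -44 mm. Pivots about its middle on a level pin along till y, at till x = 0, 101 mm above the bench. Angle in rad: 0 shut (level, top at 106 mm); grows as the end nearest the robot goes down and the far end rises, to a firm stop at 1.05 (fully open). Cannot tilt the other way.
- cover2_press (a point): Centre of the dark inlay disc (20 mm, flush) on top of that cover, 45 mm from the pivot towards the robot, 15 mm from the near edge: the place to press. Moves with the cover. A cover with a packed compartment gives about 2 mm here, then is solid. The free one tips under 2 to 4 N, is balanced and stays at the angle it is left at.
- cover3 (a joint): Rightmost (-y) of four alike plywood covers, 120 (x) x 74 (y) x 10 mm, at till y = -132 mm. Pivots about its middle on a level pin along till y, at till x = 0, 101 mm above the bench. Angle in rad: 0 shut (level, top at 106 mm); grows as the end nearest the robot goes down and the far end rises, to a firm stop at 1.05 (fully open). Cannot tilt the other way.
- cover3_press (a point): Centre of the dark inlay disc (20 mm, flush) on top of that cover, 45 mm from the pivot towards the robot, 15 mm from the near edge: the place to press. Moves with the cover. A cover with a packed compartment gives about 2 mm here, then is solid. The free one tips under 2 to 4 N, is balanced and stays at the angle it is left at.
- screw_jar: Screw jar, 52 mm across, 55 mm high, standing on the till's ledge; origin at the middle of its underside. Not to be moved.
- tape: Roll of tape lying flat on the ledge, 68 mm across, 24 mm high; origin at the middle of its underside. Not to be moved.
- sanding_block: Cork sanding block 45 x 90 x 30 mm on the ledge; origin at the middle of its underside. Not to be moved.
- chisel: Chisel lying on the bench just in front of the till, about 215 mm long, 22 mm high; origin at the middle of its underside. Not to be moved.
- glue: White glue bottle, 62 mm across, 170 mm high, standing on the bench to the left; origin at the middle of its underside. Not to be moved.
- plane: Wooden hand plane to the right, 240 mm long, about 105 mm high; origin at the middle of its underside. Not to be moved.
- offcut: Offcut of wood to the right, 50 x 110 x 28 mm; origin at the middle of its underside. Not to be moved.

How it is judged:
By the outcome, as a careful person would: the job done as asked, in the order asked, and still so for the second after the job is handed in, with the robot touching nothing.
It also fails if it takes over 48 s, if anything falls off the work surface, if the arm or the gripper's body presses on something with over 40 N, if the wrist force passes 120 N, or if a joint passes its speed limit or range.

## Working session

There is one attempt and no reset: what is moved stays moved. The work goes in short steps, Python scripts to look and compute and a tool call to move; the robot and the scene stay as the last step left them, time stands still between calls to the robot, and variables do not carry over. Pictures are saved under pics/ and viewed, about 8 in all and at most 12, crops included, and the job is handed in when it is done.

Besides the shell and the picture viewer there is one more tool, called after "Request:" by a JSON object that holds its "api" and its "payload", one argument or row to a line. apply_moves: Moves the arm, as the interface text tells. Its arguments: {"type":"object","properties":{"steps":{"type":"array","items":{"type":"array","items":{"type":"array","items":{"type":"number"}}}}},"required":["steps"]}

```bash
mkdir -p pics; ls
cat > h.py <<'E'
from workcell import ctrl
import numpy as np, cv2
from scipy.spatial.transform import Rotation as R
def pose():
    s=ctrl.sense(); return np.array(s["tool_pos"]),R.from_quat(s["eef_rot"]).as_matrix(),s
def cam(name):
    m=ctrl.camera_model(name)
    if "rvec" in m:
        Rc=R.from_rotvec(np.ravel(m["rvec"])).as_matrix(); t=np.ravel(m["tvec"])
        return m,Rc,t
    p,Rt,_=pose(); T=np.eye(4);T[:3,:3]=Rt;T[:3,3]=p
    W=np.linalg.inv(T@np.array(m["T_tool_cam"])); return m,W[:3,:3],W[:3,3]
def ray(c,uv):
    m,Rc,t=c; d=np.array([(uv[0]-m["cx"])/m["fx"],(uv[1]-m["cy"])/m["fy"]]); x=d.copy()
    for _ in range(20): x=d/(1+m["k1"]*(x@x))
    return -Rc.T@t, Rc.T@np.array([x[0],x[1],1.])
def atz(c,uv,z):
    o,d=ray(c,uv); return o+d*(z-o[2])/d[2]
def proj(c,P):
    m,Rc,t=c; q=Rc@np.array(P)+t; x=q[:2]/q[2]; x=x*(1+m["k1"]*(x@x)); return np.array([m["fx"]*x[0]+m["cx"],m["fy"]*x[1]+m["cy"]])
def tri(rays):
    A=np.zeros((3,3));b=np.zeros(3)
    for o,d in rays:
        d=d/np.linalg.norm(d);M=np.eye(3)-np.outer(d,d);A+=M;b+=M@o
    return np.linalg.solve(A,b)
E
python3 - <<'E'
from h import *
s=ctrl.sense(); print(s)
a=ctrl.camera("top");b=ctrl.camera("side")
cv2.imwrite("pics/top.png",a);cv2.imwrite("pics/side.png",b)
ct,cs=cam("top"),cam("side")
for n in ["cover%d_press"%i for i in range(4)]:
  for k,c in(("top",ct),("side",cs)):
    print(n,k,[(np.round(r["uv"],1),round(r["score"],2),np.round(atz(c,r["uv"],.106),3)) for r in ctrl.recognise(k,n)])
E
```

```text
pics
{'time_s': 0.0, 'joint_positions': array([-1.24071462,  0.31171939,  0.01401667,  1.51307977, -0.00437781,
        1.31922087, -0.02723351]), 'joint_vel': array([ 0.00274749,  0.00051482,  0.00012197, -0.00126324, -0.00039142,
        0.00094568,  0.0002101 ]), 'tau': array([-4.22832882e-04, -3.79917884e+01,  1.45688304e-01, -2.30588543e+01,
        1.22309316e-02,  1.37497141e-02,  7.59614409e-06]), 'tool_pos': array([0.19953918, 0.51172474, 0.23021544]), 'eef_rot': array([ 8.25605999e-01,  5.64245778e-01, -9.52432884e-04,  7.27581673e-04]), 'wrist_force': array([-0.06549287, -0.43033144, -0.20092864]), 'ft_torque': array([-0.00235397,  0.04117011,  0.02588588]), 'grip_width': 0.08517444389667783}
cover0_press top [(array([231.2, 204.4]), 0.77, array([0.555, 0.089, 0.106]))]
cover0_press side [(array([236.4, 189.3]), 0.8, array([0.538, 0.064, 0.106]))]
cover1_press top [(array([262.5, 201.6]), 0.77, array([0.562, 0.   , 0.106]))]
cover1_press side [(array([246.3, 199. ]), 0.85, array([ 0.543, -0.01 ,  0.106]))]
cover2_press top [(array([293.7, 196.9]), 0.87, array([ 0.575, -0.089,  0.106]))]
cover2_press side [(array([263.4, 211.1]), 0.88, array([ 0.562, -0.102,  0.106])), (array([251.7, 198.5]), 0.4, array([ 0.56 , -0.014,  0.106]))]
cover3_press top [(array([321.6, 191. ]), 0.9, array([ 0.591, -0.169,  0.106])), (array([108.4, 246.4]), 0.56, array([0.438, 0.439, 0.106])), (array([401.8, 259.1]), 0.43, array([ 0.396, -0.388,  0.106]))]
cover3_press side [(array([281.5, 222.3]), 0.95, array([ 0.585, -0.183,  0.106]))]
```

View pics/top.png

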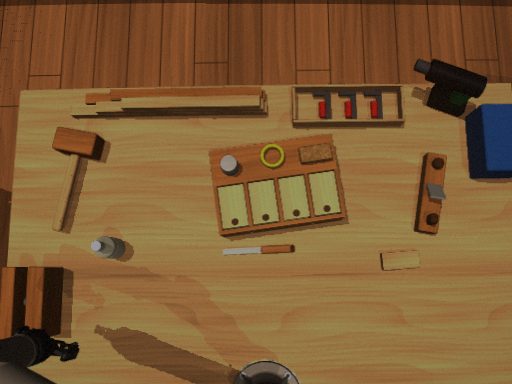

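View pics/side.png

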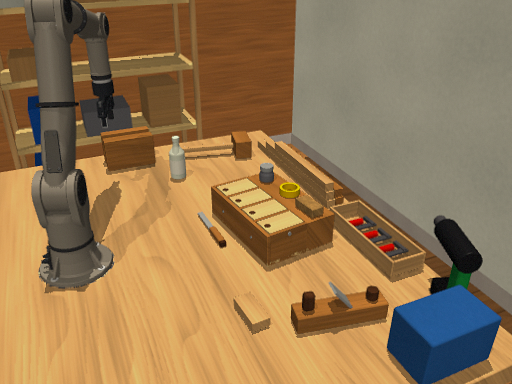

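Run:
```python
from h import *
a=cv2.imread("pics/top.png");b=cv2.imread("pics/side.png")
ct,cs=cam("top"),cam("side")
print(ctrl.camera_model("wrist")["T_tool_cam"])
def discs(im,box):
    x0,y0,x1,y1=box;g=cv2.resize(im[y0:y1,x0:x1],None,fx=4,fy=4,interpolation=cv2.INTER_CUBIC)
    return g
t=discs(a,(205,165,350,240));s=discs(b,(205,172,335,262))
cv2.imwrite("pics/c.png",np.vstack([t,cv2.copyMakeBorder(s[:290],0,0,0,t.shape[1]-s.shape[1],0)]))
# yellow mask filled minus mask -> holes
for im,box,c in((a,(205,165,350,240),ct),(b,(205,172,335,262),cs)):
    g=discs(im,box);h=cv2.cvtColor(g,cv2.COLOR_BGR2HSV)
    m=((h[...,2]>150)&(h[...,0]>18)&(h[...,0]<40)).astype(np.uint8)
    cn,hi=cv2.findContours(m,cv2.RETR_CCOMP,cv2.CHAIN_APPROX_NONE)
    for k,q in enumerate(cn):
        M=cv2.moments(q)
        if M["m00"]<40: continue
        uv=np.array([M["m10"],M["m01"]])/M["m00"]/4-.375+box[:2]
        print("hole" if hi[0,k,3]>=0 else "out",M["m00"],uv.round(1),atz(c,uv,.106).round(4))
```

```text
[[ 9.99999958e-01 -1.44806738e-04  2.52093792e-04 -5.45282386e-04]
 [ 5.69288411e-05  9.47872680e-01  3.18649305e-01 -8.25248443e-02]
 [-2.85095384e-04 -3.18649277e-01  9.47872648e-01 -1.42257027e-01]
 [ 0.00000000e+00  0.00000000e+00  0.00000000e+00  1.00000000e+00]]
out 11413.0 [312.5 234.5] [ 0.4671 -0.1401  0.106 ]
hole 50.0 [328.  237.7] [ 0.4578 -0.1834  0.106 ]
hole 60.0 [294.1 236.7] [ 0.4616 -0.0884  0.106 ]
hole 51.0 [312.5 236.2] [ 0.4624 -0.1399  0.106 ]
hole 42.0 [300.6 233.8] [ 0.4693 -0.1066  0.106 ]
hole 249.0 [293.5 234. ] [ 0.4692 -0.0867  0.106 ]
hole 47.5 [312.9 232.4] [ 0.473  -0.1414  0.106 ]
hole 70.0 [310.  231.9] [ 0.4746 -0.1331  0.106 ]
hole 42.5 [340. 229.] [ 0.4818 -0.2178  0.106 ]
out 5081.5 [211.3 228.1] [0.4879 0.1456 0.106 ]
out 110.0 [347.4 199.2] [ 0.5662 -0.2417  0.106 ]
out 84.0 [347.4 193.8] [ 0.5819 -0.2421  0.106 ]
out 14748.5 [232.6 206.1] [0.55   0.0854 0.106 ]
hole 1030.0 [234.6 221.3] [0.5065 0.0796 0.106 ]
hole 55.0 [242.3 208.6] [0.5427 0.0576 0.106 ]
out 346.5 [207.9 183.1] [0.6173 0.1567 0.106 ]
out 13671.0 [262.9 200.5] [ 0.5652 -0.001
[... 1797 characters left out ...]
46  0.106 ]
out 8334.5 [279.6 221.6] [ 0.5813 -0.1777  0.106 ]
hole 349.5 [266.9 225.2] [ 0.5385 -0.1804  0.106 ]
out 7247.0 [263.9 208.9] [ 0.5694 -0.0908  0.106 ]
hole 304.0 [251.7 212. ] [ 0.527  -0.0931  0.106 ]
out 61.0 [209.1 199.7] [0.4313 0.0333 0.106 ]
out 53.5 [209.5 194.4] [0.4439 0.0671 0.106 ]
out 6240.5 [249.7 197.2] [ 0.5576 -0.004   0.106 ]
hole 284.5 [237.7 200. ] [ 0.5151 -0.0057  0.106 ]
out 3627.0 [289.3 188.6] [ 0.703 -0.002  0.106]
hole 119.5 [289.3 189.2] [ 0.7011 -0.0059  0.106 ]
hole 188.5 [294.9 186.9] [0.7257 0.001  0.106 ]
hole 239.5 [284.3 186.1] [0.6957 0.021  0.106 ]
out 5521.0 [236.5 186.5] [0.5456 0.083  0.106 ]
hole 244.0 [225.  189.1] [0.5033 0.0809 0.106 ]
```

View pics/c.png

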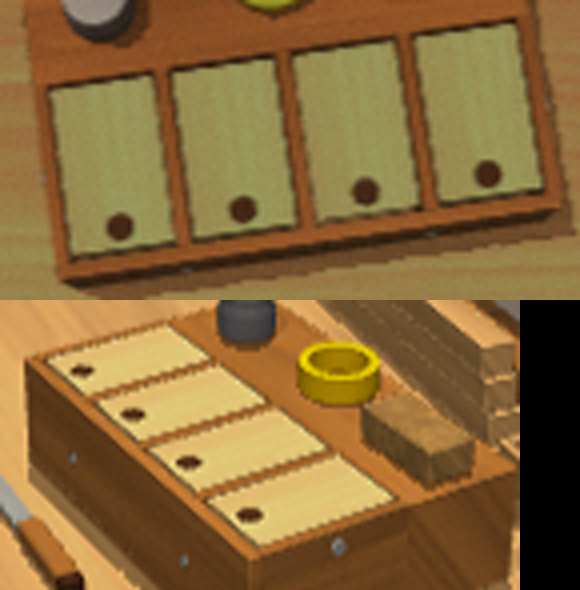

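Request:
{"api": "apply_moves", "payload": {
  "steps": [
    [[-2.6,4,0,0,255],[-5.2,8,0,0,255],[-7.8,12,0,0,255],[-10.4,16,0,0,255],[-13,20,0,0,255]]
  ]
}}

```text
time_s: 1.0
tool_pos: [0.3398, 0.3171, 0.2316]
eef_rot: [0.826, 0.564, 0.0, -0.0]
wrist_force: [1.6, 0.6, -0.5]
grip_width: 0.0119
```

Request:
{"api": "apply_moves", "payload": {
  "steps": [
    [[-2.6,4,0,0,255],[-5.2,8,0,0,255],[-7.8,12,0,0,255],[-10.4,16,0,0,255],[-13,20,0,0,255]]
  ]
}}

```text
time_s: 1.5
tool_pos: [0.4789, 0.1234, 0.2317]
eef_rot: [0.825, 0.564, 0.001, -0.0]
wrist_force: [1.2, 0.7, 0.4]
grip_width: 0.0002
```

Request:
{"api": "apply_moves", "payload": {
  "steps": [
    [[-1.6,2,0,-7,255],[-3.2,4,1,-14,255],[-3.2,4,2,-21,255],[-3.2,4,3,-29,255],[-3.2,4,3,-29,255]]
  ]
}}

```text
time_s: 2.0
tool_pos: [0.5026, 0.0802, 0.2]
eef_rot: [0.658, 0.753, -0.001, -0.001]
wrist_force: [-0.1, -0.3, 0.3]
grip_width: -0.0003
```

Run:
```python
from h import *
p,Rt,s=pose(); c=cam("wrist"); a=ctrl.camera("wrist"); cv2.imwrite("pics/w.png",a)
print(p,Rt.round(4),s["wrist_force"])
h=cv2.cvtColor(a,cv2.COLOR_BGR2HSV)
m=((h[...,2]>110)&(h[...,0]>18)&(h[...,0]<40)).astype(np.uint8)
m=cv2.medianBlur(m,5)
cn,hi=cv2.findContours(m,cv2.RETR_CCOMP,cv2.CHAIN_APPROX_NONE)
for k,q in enumerate(cn):
    M=cv2.moments(q)
    if M["m00"]<150: continue
    uv=np.array([M["m10"],M["m01"]])/M["m00"]
    print(hi[0,k,3]>=0,M["m00"],uv.round(1),atz(c,uv,.106).round(4))
for P in([.505,.080,.106],[.516,-.006,.106]): print(proj(c,P))
print(proj(c,p))
```

```text
[0.50263485 0.0802406  0.19996659] [[-1.333e-01  9.911e-01 -3.100e-03]
 [ 9.911e-01  1.333e-01 -5.000e-04]
 [-0.000e+00 -3.100e-03 -1.000e+00]] [-0.12691879 -0.28198134  0.34530285]
False 1006.5 [483.7 361.8] [0.6415 0.3245 0.106 ]
False 386.5 [463.4 344.4] [0.6221 0.2951 0.106 ]
False 914.0 [378.4 291.9] [0.5737 0.197  0.106 ]
False 255.0 [477. 270.] [0.5422 0.2777 0.106 ]
False 5465.5 [257.3 227.1] [0.5266 0.0845 0.106 ]
False 9075.5 [146.4 248.1] [ 0.5575 -0.0031  0.106 ]
False 10133.0 [ 47.7 245.5] [ 0.5671 -0.0861  0.106 ]
True 459.5 [ 35.7 199.8] [ 0.5273 -0.0929  0.106 ]
False 1219.0 [254.5 113.8] [0.4396 0.0707 0.106 ]
False 18620.0 [430.8 169.8] [0.4621 0.2093 0.106 ]
False 4285.0 [244.9  77.9] [0.4164 0.0609 0.106 ]
True 186.5 [281.1  92.1] [0.4223 0.0872 0.106 ]
False 7427.5 [42.3 83.2] [ 0.4372 -0.0816  0.106 ]
False 190.5 [35.1 24.7] [ 0.399  -0.0851  0.106 ]
False 1923.5 [467.6  12.7] [0.3529 0.2037 0.106 ]
[255.24069345 201.10855255]
[143.96509548 200.40281783]
[256.13787159 260.22522326]
```

View pics/w.png

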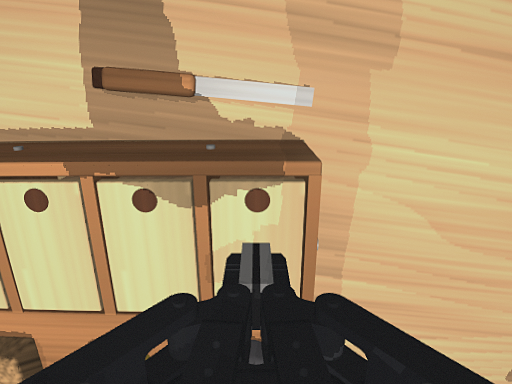

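Request:
{"api": "apply_moves", "payload": {
  "steps": [
    [[-0.1,0.1,3,0,255],[-0.1,0.1,6,0,255],[-0.1,0.1,8,0,255],[-0.1,0.1,8.8,0,255],[-0.1,0.1,8.8,0,255]]
  ]
}}

```text
time_s: 2.55
tool_pos: [0.5044, 0.0799, 0.1129]
eef_rot: [0.658, 0.753, -0.001, -0.0]
wrist_force: [-0.3, 0.1, -0.4]
grip_width: 0.0
```

Request:
{"api": "apply_moves", "payload": {
  "steps": [
    [[0,0,0.1,0,255],[0,0,0.2,0,255],[0,0,0.3,0,255],[0,0,0.4,0,255],[0,0,0.45,0,255]]
  ]
}}

```text
time_s: 3.05
tool_pos: [0.5049, 0.0797, 0.109]
eef_rot: [0.658, 0.753, 0.0, 0.0]
wrist_force: [-0.4, 0.1, -0.0]
grip_width: -0.0
```

Request:
{"api": "apply_moves", "payload": {
  "steps": [
    [[0,0,0.1,0,255],[0,0,0.15,0,255],[0,0,0.2,0,255],[0,0,0.25,0,255],[0,0,0.3,0,255]]
  ]
}}

```text
time_s: 3.55
tool_pos: [0.5048, 0.0797, 0.1057]
eef_rot: [0.658, 0.753, -0.0, 0.0]
wrist_force: [-0.3, 0.1, 2.2]
grip_width: 0.0002
```

Request:
{"api": "apply_moves", "payload": {
  "steps": [
    [[0,0,0.03,0,255],[0,0,0.06,0,255],[0,0,0.1,0,255],[0,0,0.1,0,255],[0,0,0.1,0,255]]
  ]
}}

```text
time_s: 4.05
tool_pos: [0.5048, 0.0797, 0.1049]
eef_rot: [0.658, 0.753, 0.0, -0.0]
wrist_force: [-1.5, -0.2, 2.9]
grip_width: -0.0001
```

Request:
{"api": "apply_moves", "payload": {
  "steps": [
    [[0,0,0.03,0,255],[0,0,0.06,0,255],[0,0,0.1,0,255],[0,0,0.1,0,255],[0,0,0.1,0,255]]
  ]
}}

```text
time_s: 4.55
tool_pos: [0.5048, 0.0797, 0.1046]
eef_rot: [0.658, 0.753, 0.0, -0.0]
wrist_force: [-3.9, 0.2, 7.7]
grip_width: 0.0001
```

Request:
{"api": "apply_moves", "payload": {
  "steps": [
    [[0,0,0.03,0,255],[0,0,0.05,0,255],[0,0,0.08,0,255],[0,0,0.1,0,255],[0,0,0.1,0,255]]
  ]
}}

```text
time_s: 5.05
tool_pos: [0.5048, 0.0797, 0.1045]
eef_rot: [0.658, 0.753, 0.0, -0.0]
wrist_force: [-4.9, -1.4, 11.9]
grip_width: -0.0003
```

Request:
{"api": "apply_moves", "payload": {
  "steps": [
    [[0,0,-1.0,0,255],[-3,0,-1.7,0,255],[-6,0,-1.7,0,255],[-8.8,0,-1.2,0,255],[-8.8,0,-0.6,0,255]]
  ]
}}

```text
time_s: 5.55
tool_pos: [0.5175, -0.0136, 0.1092]
eef_rot: [0.661, 0.75, -0.001, 0.002]
wrist_force: [-0.4, -0.6, -1.2]
grip_width: 0.0003
```

Request:
{"api": "apply_moves", "payload": {
  "steps": [
    [[0,0,0.1,0,255],[0,0,0.2,0,255],[0,0,0.3,0,255],[0,0,0.35,0,255],[0,0,0.4,0,255]]
  ]
}}

```text
time_s: 6.05
tool_pos: [0.5166, -0.0059, 0.1052]
eef_rot: [0.657, 0.754, 0.001, -0.0]
wrist_force: [-1.7, 1.9, 3.2]
grip_width: 0.0001
```

Request:
{"api": "apply_moves", "payload": {
  "steps": [
    [[0,0,0.03,0,255],[0,0,0.06,0,255],[0,0,0.1,0,255],[0,0,0.12,0,255],[0,0,0.12,0,255]]
  ]
}}

```text
time_s: 6.55
tool_pos: [0.5168, -0.0064, 0.1046]
eef_rot: [0.658, 0.753, 0.001, -0.0]
wrist_force: [-2.2, 3.3, 7.7]
grip_width: -0.0
```

Request:
{"api": "apply_moves", "payload": {
  "steps": [
    [[0,0,-1.0,0,255],[-2.5,0,-1.7,0,255],[-5,0,-1.7,0,255],[-7.2,0,-1.7,0,255],[-8.7,0,-1.2,0,255]]
  ]
}}

```text
time_s: 7.05
tool_pos: [0.529, -0.0975, 0.1166]
eef_rot: [0.659, 0.752, -0.0, 0.002]
wrist_force: [-0.4, 0.2, 0.2]
grip_width: 0.0002
```

Request:
{"api": "apply_moves", "payload": {
  "steps": [
    [[0,0,0,0,255],[0,0,0.3,0,255],[0,0,0.5,0,255],[0,0,0.7,0,255],[0,0,0.9,0,255]]
  ]
}}

```text
time_s: 7.55
tool_pos: [0.5283, -0.0927, 0.1064]
eef_rot: [0.657, 0.754, 0.0, -0.0]
wrist_force: [-0.1, -0.0, -0.8]
grip_width: -0.0
```

Request:
{"api": "apply_moves", "payload": {
  "steps": [
    [[0,0,0.05,0,255],[0,0,0.1,0,255],[0,0,0.15,0,255],[0,0,0.2,0,255],[0,0,0.2,0,255]]
  ]
}}

```text
time_s: 8.05
tool_pos: [0.5281, -0.0932, 0.1047]
eef_rot: [0.658, 0.753, 0.0, -0.0]
wrist_force: [-1.4, 2.2, 3.4]
grip_width: -0.0001
```

Request:
{"api": "apply_moves", "payload": {
  "steps": [
    [[0,0,0.03,0,255],[0,0,0.06,0,255],[0,0,0.1,0,255],[0,0,0.12,0,255],[0,0,0.12,0,255]]
  ]
}}

```text
time_s: 8.55
tool_pos: [0.5283, -0.0936, 0.1033]
eef_rot: [0.658, 0.753, 0.0, 0.0]
wrist_force: [-0.8, 1.6, 2.6]
grip_width: -0.0
```

Request:
{"api": "apply_moves", "payload": {
  "steps": [
    [[0,0,0.05,0,255],[0,0,0.1,0,255],[0,0,0.15,0,255],[0,0,0.2,0,255],[0,0,0.2,0,255]]
  ]
}}

```text
time_s: 9.05
tool_pos: [0.5283, -0.0938, 0.1013]
eef_rot: [0.658, 0.753, -0.0, 0.0]
wrist_force: [-1.7, 1.5, 2.2]
grip_width: -0.0002
```

Request:
{"api": "apply_moves", "payload": {
  "steps": [
    [[0,0,0.4,0,255],[0,0,0.8,0,255],[0,0,1.2,0,255],[0,0,1.6,0,255],[0,0,2.0,0,255]]
  ]
}}

```text
time_s: 9.55
tool_pos: [0.5286, -0.0945, 0.0812]
eef_rot: [0.658, 0.753, -0.0, 0.001]
wrist_force: [0.3, -0.4, 3.2]
grip_width: -0.0002
```

Request:
{"api": "apply_moves", "payload": {
  "steps": [
    [[0,0.1,0.3,0,255],[0,0.2,0.7,0,255],[0,0.3,1.1,0,255],[0,0.4,1.5,0,255],[0,0.4,1.8,0,255]]
  ]
}}

```text
time_s: 10.05
tool_pos: [0.5318, -0.0931, 0.0627]
eef_rot: [0.658, 0.753, -0.0, -0.0]
wrist_force: [-0.6, 0.3, 2.6]
grip_width: -0.0001
```

Request:
{"api": "apply_moves", "payload": {
  "steps": [
    [[0,0.1,0.1,0,255],[0,0.1,0.3,0,255],[0,0.1,0.5,0,255],[0,0.2,0.6,0,255],[0,0.2,0.6,0,255]]
  ]
}}

```text
time_s: 10.55
tool_pos: [0.5336, -0.0929, 0.0574]
eef_rot: [0.658, 0.753, -0.0, -0.001]
wrist_force: [-3.8, -0.2, 3.8]
grip_width: -0.0002
```

Run:
```python
from h import *
b=ctrl.camera("side")
cv2.imwrite("pics/s2.png",cv2.resize(b[110:270,190:350],None,fx=3.7,fy=3.7,interpolation=cv2.INTER_CUBIC))
```

```text
(no output)
```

View pics/s2.png

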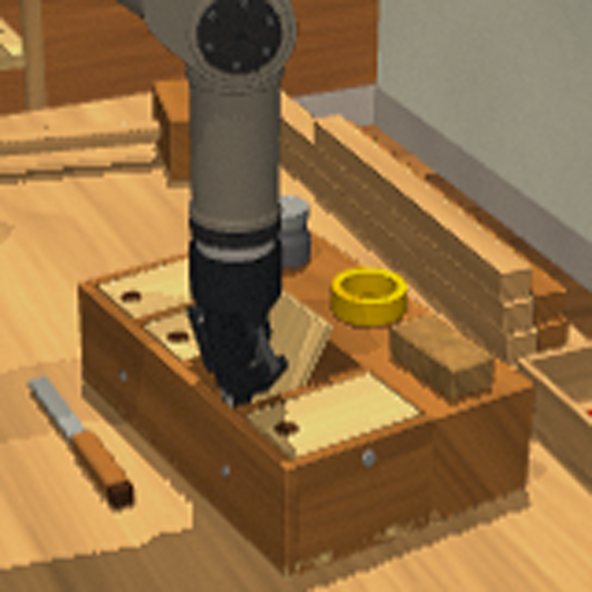

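Request:
{"api": "apply_moves", "payload": {
  "steps": [
    [[0,0.1,0.05,0,255],[0,0.15,0.1,0,255],[0,0.2,0.15,0,255],[0,0.3,0.2,0,255],[0,0.3,0.2,0,255]]
  ]
}}

```text
time_s: 11.1
tool_pos: [0.5341, -0.0929, 0.0569]
eef_rot: [0.658, 0.753, -0.002, -0.003]
wrist_force: [-11.1, 0.2, 18.0]
grip_width: 0.0001
```

Request:
{"api": "apply_moves", "payload": {
  "steps": [
    [[0,-0.3,-0.1,0,255],[0,-0.6,-0.1,0,255],[0,-0.9,-0.3,0,255],[0,-1.0,-1.2,0,255],[0,-1.0,-2.5,0,255]]
  ]
}}

```text
time_s: 11.6
tool_pos: [0.5266, -0.0937, 0.0804]
eef_rot: [0.658, 0.753, -0.0, -0.001]
wrist_force: [0.6, -0.7, -0.5]
grip_width: 0.0003
```

Request:
{"api": "apply_moves", "payload": {
  "steps": [
    [[0,0,-2,0,255],[0,0,-5,0,255],[0,0,-9,0,255],[0,-4,-13,0,255],[0,-8,-16,0,255]]
  ]
}}

```text
time_s: 12.1
tool_pos: [0.454, -0.1041, 0.2394]
eef_rot: [0.658, 0.753, 0.001, 0.002]
wrist_force: [0.7, 0.3, 0.9]
grip_width: -0.0003
```

Request:
{"api": "apply_moves", "payload": {
  "steps": [
    [[0,-1,0,0,255],[0,-2,0,0,255],[0,-2,0,0,255],[0,-2,0,0,255],[0,-2,0,0,255]]
  ]
}}

```text
time_s: 12.6
tool_pos: [0.4336, -0.106, 0.2354]
eef_rot: [0.658, 0.753, -0.001, -0.001]
wrist_force: [0.4, -0.7, -0.3]
grip_width: -0.0002
```

Run:
```python
from h import *
b=ctrl.camera("side"); a=ctrl.camera("top"); c=cam("side")
f=lambda i:cv2.resize(i,None,fx=4,fy=4,interpolation=cv2.INTER_CUBIC)
S=f(b[150:270,190:350])
ex=np.array([.991,.1335,0]);ey=np.array([-.1335,.991,0]);pv=np.array([.572,-.0885,.101])
for th,col in((1.05,(0,0,255)),(.95,(255,0,0))):
    n=np.array([-np.sin(th),np.cos(th)]);d=np.array([np.cos(th),np.sin(th)])
    q=[]
    for u,v in((.06,.037),(.06,-.037),(0,-.037),(0,.037)):
        xz=d*u+n*.005; q.append((proj(c,pv+ex*xz[0]+ey*v+[0,0,xz[1]])-[190,150])*4+1.5)
    print(th,np.round(q))
    cv2.polylines(S,[np.int32(q)],True,col,1)
cv2.imwrite("pics/f.png",S); cv2.imwrite("pics/ft.png",f(a[130:245,200:355]))
print(ctrl.sense()["wrist_force"],ctrl.sense()["tool_pos"])
```

```text
1.05 [[302. 152.]
 [354. 191.]
 [320. 260.]
 [270. 219.]]
0.95 [[308. 154.]
 [360. 192.]
 [320. 260.]
 [270. 219.]]
[-0.49780544 -0.18639411  0.02594755] [ 0.43359237 -0.10624445  0.23557573]
```

View pics/f.png

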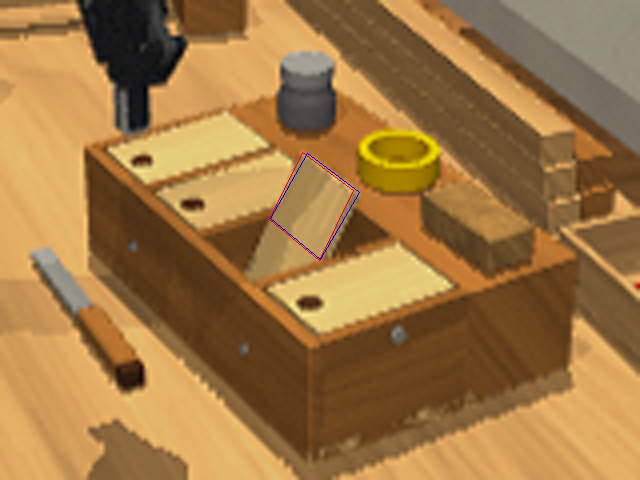

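View pics/ft.png

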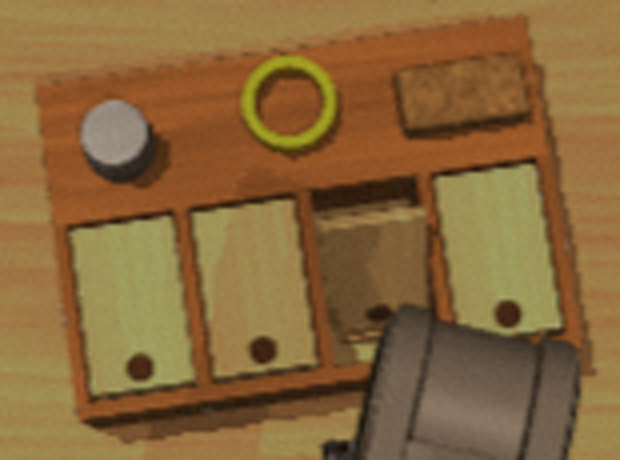

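Run:
```python
from h import *
S=cv2.imread("pics/ft.png");c=cam("top");F=cv2.imread("pics/f.png");cs=cam("side")
ex=np.array([.991,.1335,0]);ey=np.array([-.1335,.991,0]);pv=np.array([.572,-.0885,.101])
print("cam",-c[1].T@c[2])
for th in(1.05,.95,.8,.6,.4):
    n=np.array([-np.sin(th),np.cos(th)]);d=np.array([np.cos(th),np.sin(th)])
    def P(u,v): xz=d*u+n*.005; return pv+ex*xz[0]+ey*v+[0,0,xz[1]]
    T=lambda u,v:np.round((proj(c,P(u,v))-[200,130])*4+1.5)
    Q=lambda u,v:np.round((proj(cs,P(u,v))-[190,150])*4+1.5)
    print(th,"far",T(.06,.037),T(.06,-.037),"near",T(-.06,.037),"disc",T(-.045,0),"side near L",Q(-.06,.037),"far",Q(.06,.037),Q(.06,-.037))
```

```text
cam [ 0.37590935 -0.03146451  1.46633119]
1.05 far [320. 234.] [426. 219.] near [330. 336.] disc [379. 317.] side near L [238. 285.] far [302. 152.] [354. 191.]
0.95 far [319. 227.] [425. 212.] near [331. 342.] disc [380. 321.] side near L [233. 283.] far [308. 154.] [360. 192.]
0.8 far [317. 218.] [422. 203.] near [333. 349.] disc [381. 327.] side near L [226. 278.] far [316. 157.] [367. 196.]
0.6 far [315. 208.] [420. 193.] near [334. 358.] disc [383. 332.] side near L [218. 270.] far [324. 164.] [376. 203.]
0.4 far [314. 201.] [417. 187.] near [335. 363.] disc [384. 336.] side near L [212. 260.] far [331. 173.] [383. 212.]
```

```bash
python3 -c "
from h import *
print(ctrl.job_done())"
```

```text
the job is handed in; nothing more can be done
None
```

The free cover was cover2, third from the left. It now stands fully open at about 1.05 rad, and I handed the job in at about 13 s.

- **Finding it:** I pressed cover0 and cover1 first. Each gave 1.5 mm and then went solid, at about 12 N and 8 N, so I left them. Cover2 kept going down under 2 to 4 N. I did not press cover3.
- **Opening it:** I pushed cover2's near end down until it met a hard stop. The force rose to about 20 N there, with only 0.5 mm more travel. I then backed off sideways and lifted the hand clear, and the wrist force was back to about 0 N.
- **Last checks:** The final top and side pictures match the predicted outline of a cover at the stop. The top view fits 1.05 rad. The side view's far corners lie between the outlines for 0.95 and 1.05 rad, a difference within calibration error. The other three covers are shut, and the jar, tape, sanding block and chisel look unmoved. I did not compare the glue bottle, plane and offcut in the last pictures, but the arm never went near them after it set out.

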